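Unscrew and open the specimen case

TASK

Take the T-handled key from its wooden stand and use it, never the fingers, to turn the two big slotted screws on the specimen case until their metal tabs have swung a quarter turn towards the back of the case and point clear of the lid. Put the key back upright in its stand, fully down; only then tip up the front of the lid, draw it out from under the rear lip and lay it gently, without dropping it, handle up and flat on the cork pad. Leave the tube rack and the jar where they are.

Things in the scene. Friction and masses are not known exactly. Their poses are not given: they have to be found in the camera images.
- case: Fixed pine case, 182 x 228 mm (x, y); origin at the centre of its underside; x points from front (robot side) to back. The lid's underside rests at z 60 in the middle opening (2 mm play). Side decks (|y| 66 to 114) are 70 high; front ridge (x -90 to -82) 67 high; rear lip at x 66 to 92, underside z 70, top z 78, covers the lid's rear 13 mm with 4 mm gap.
- screw_l: Left captive screw, steel, at case x -35, y 90. Origin on its vertical axis, 70.5 above the case's underside. Round head 39 mm wide, top at z 14.5; slot along its x, 10 wide, open-ended, floor at z 5.5. Tab 16 wide along +x (z 0.5 to 5.5). Turns stiffly (0.08 N m), counter-clockwise from above, from tab over the lid (0 deg: case -y) to tab backwards (case +x); stop at 97 deg.
- screw_r: Right screw, mirror image of the left: at case x -35, y -90; tab starts over the lid (straight inward is case +y) and turns clockwise seen from above until it points to the back of the case (case +x). Same sizes, slot along its x.
- screw_l_tab (a point): Tip of the left screw's tab, 36 mm from the screw axis.
- screw_r_tab (a point): Tip of the right screw's tab, 36 mm from the screw axis.
- lid: Loose aluminium lid, plate 158 x 128 x 6 mm (x, y, z), 0.3 kg, seated in the case, its x along the case's x. Origin at the centre of its underside. Handle: dark round rod 14 mm thick along y, centre at x -30, z 32, on two posts at y +-36 with 64 mm free between them.
- lid_grip (a point): Middle of the lid's handle rod: grip here with the fingers closing along the lid's x.
- key: Loose T-handled key, 112 mm tall, 0.16 kg, upright in its stand. Origin at the blade's lower end, z up. Blade 24 mm wide (x) x 5 thick (y) x 18 high, 3 thick in the last 5 mm; shank 10 mm round; collar disc 40 mm across, z 58 to 64; grey cross-bar 90 long (along x, like the blade) x 20 thick x 28 tall, z 84 to 112.
- key_grip (a point): Middle of the key's cross-bar, 100 mm above the blade's lower end: grip here with the fingers closing along the key's y.
- stand: Fixed wooden stand for the key, 94 x 60 x 65 mm high, origin at the centre of its underside. A pocket 34 mm (x) by 18 mm (y) goes right through at its centre; the key's collar rests on its top, blade's lower end then 7 mm above the table.
- pad: Fixed cork pad on the table, 220 x 190 x 4 mm (x, y, z), origin at the centre of its underside.
- rack: Bystander: green plastic tube rack, 75 x 190 x 28 mm, with three white tubes, origin at the centre of its underside.
- jar: Bystander: jar 64 mm across, 90 high, origin at the centre of its underside.
Mind the look-alikes: they are no part of the job. Of the things shaped like the stand, the wooden one is meant.

How it is judged:
On the way, in this order (a step that is already met when the one before it is completed fails the run):
1. both screws turned so that their tabs are clear of the lid, the lid still seated (y of screw_l_tab in the frame of case above 0.077 m and y of screw_r_tab in the frame of case below -0.077 m and z of lid in the frame of case below 0.068 m and horizontal distance between lid and case below 0.012 m), for 0.1 s.
2. the key back in its stand, fully down, let go, with the lid still seated (horizontal distance between key and stand below 0.012 m and z of key in the frame of stand below 0.011 m and angle between key's own z axis and vertical below 0.08 rad and z of lid in the frame of case below 0.068 m and horizontal distance between lid and case below 0.012 m and contact force between the fingers and key below 0.1 N), for 0.2 s.
3. the lid lifted off the case ((z of lid in the frame of case above 0.085 m or horizontal distance between lid and case above 0.1 m)), for 0.1 s.
At the end, for the whole second after the job is handed in: Both tab tips at least 77 mm to the side of the case's middle line (turned 69 degrees or more); key upright in its stand, collar down (within 4 mm, 0.08 rad); lid at rest flat, handle up, on the pad, its middle within 60 mm of the pad's middle along each pad axis, tilt under 0.05 rad (y of screw_l_tab in the frame of case above 0.077 m and y of screw_r_tab in the frame of case below -0.077 m and horizontal distance between key and stand below 0.012 m and z of key in the frame of stand below 0.011 m and angle between key's own z axis and vertical below 0.08 rad and x of lid in the frame of pad between -0.06 and 0.06 m and y of lid in the frame of pad between -0.06 and 0.06 m and z of lid in the frame of pad below 0.008 m and angle between lid's own z axis and vertical below 0.05 rad and linear speed of each of lid, key below 0.02 m/s); the robot touches nothing.
It fails at once if a screw or its tab pushed by the fingers or arm instead of the key (contact force between any of the fingers, the arm and screw_l above 1.5 N or contact force between any of the fingers, the arm and screw_r above 1.5 N).
It fails at once if the lid dropped: falling faster than 0.5 m/s with no finger on it (linear speed of lid above 0.5 m/s and contact force between the fingers and lid below 0.1 N).
It fails at once if rack or jar moved by more than 30 mm (distance of any of rack, jar from where it was at the start of the episode above 0.03 m).
It also fails if it takes over 69 s, if anything falls off the work surface, if the arm or the gripper's body presses on something with over 40 N, if the wrist force passes 120 N, or if a joint passes its speed limit or range.

ROBOT

A 7-joint arm with a two-finger parallel gripper is mounted at the origin on the work surface. World frame = base frame: x ahead of the robot, y to its left, z up, the work surface at z = 0. Lengths are in m, angles in rad, forces in N, time in s.
With the tool pointing down it reaches from about 0.4 to 0.875 m from the base axis. Payload 19.3 kg.
Tool frame: the origin (TCP) lies at the very end of the fingers, on their centre line; the grasp point (between the pads) lies 19 mm behind it; z points along the fingers, y is the line along which they close (so a half turn about z gives the same grasp; the last joint's range is limited). The gripper opens to 85 mm and grips with 20 to 120 N. Pads are 22 mm wide; open, the fingers measure 114 mm over their backs; the gripper's body (76 mm by 85 mm) begins 54 mm behind the grasp point. The pads swing forward as they close: fully open they stand 13 mm farther back than shut.
Start: joints at [-1.208, 0.521, -0.036, 1.599, 0.021, 1.021, -0.113], TCP at [0.262, 0.567, 0.231] pointing down, gripper open.
Joint ranges: [-2.91, 2.91], [-0.3, 2.13], [-1.5, 1.42], [0.17, 2.43], [-1.26, 4.41], [0.16, 1.93], [-2.52, 2.52]. Speed limits (rad/s): [1.89, 1.89, 2.39, 2.39, 3.01, 3.01, 3.01].

INTERFACE

Orientations are given as [roll, pitch, yaw] about the fixed x, y, z axes, in that order (R = Rz(yaw) Ry(pitch) Rx(roll)).
In Python, from workcell import observe, grab_frame, job_done gives the robot as it stands.
- The arm moves only by the tool move_arm, never from a script. Its argument "plan" is a list that holds one entry, the list of rows, each a list of 7 numbers: the shift along the tool's x, y, z each as a share of 0.02 m, from -1 to 1, then the turn, a rotation vector about the tool's x, y, z each as a share of 6 degrees, from -1 to 1, then the opening, from -1 (shut) to 1 (fully open). A call has exactly 10 rows; each row shifts and turns the commanded pose from where the row before left it, along the tool's axes as they then stand; what a row does not reach is not made up. A row lasts 1/10 s, in which the tool goes at most 50 mm and 8.59 degrees, less where a joint would pass 70% of its speed; a pose out of reach is approached as far as the arm can. A call with a number of a shift or a turn outside -1 to 1 is refused whole. A call with a gripper value outside its range is refused whole. The fingers move at their own pace and stop on an object; "grip_force" is the grip in N (left out, the last holds). Time passes only in rows, so rows that do not move let the fingers close, or fill a call up. It gives the time, the measured TCP pose, the force, the opening and the grip force at its end, in the units of the state.
- observe(): the state, without advancing time (a new reading comes with each control period).
- grab_frame(name): name is "side" or "top"; returns a dict with "color" (480x640x3 uint8, red, green, blue), "intrinsics" (3x3 intrinsics, pixels), "position" and "orientation" of the camera in the world. Camera axes: x right, y down, z forward; pixel columns grow to the right and rows downward; lengths in m; the calibration is good to about 2 mm. A picture is of the moment at which its call begins. There is no depth.
- job_done(): hands the job in; it is judged then, once.
The state is a dict: "clock": time; "qpos": joint angles; "qd": joint speeds; "joint_efforts": joint torques, N m; "position": TCP position; "tool_rot": TCP orientation; "force": force on the tool from outside, world axes, zero at the start; "moment": the same for the moment, N m; "grip_width": finger opening in m; "finger_force": force on a finger pad.
Only numpy, scipy, OpenCV 4.12 (cv2) and the standard library are available. Lean on these libraries where they do the work, as an engineer would, in place of code of your own. Each camera call takes 0.05 s, during which the arm holds its last target. There are 200 camera calls.

## Working session

There is one attempt and no reset: what is moved stays moved. The work goes in short steps, Python scripts to look and compute and a tool call to move; the robot and the scene stay as the last step left them, time stands still between calls to the robot, and variables do not carry over. Pictures are saved under pics/ and viewed, at most 10 in all, crops included, and the job is handed in when it is done.

Besides the shell and the picture viewer there is one more tool, called after "Request:" in YAML: its name, and indented under it one key for each argument. move_arm: Moves the arm, as the interface text tells. Shift numbers are shares of 0.02 m and turn numbers shares of 6 degrees, none past 1 either way. Its arguments: {"type":"object","properties":{"plan":{"type":"array"},"grip_force":{"type":"number"}},"required":["plan"]}

```bash
mkdir -p pics; ls; python3 - <<'E'
from workcell import observe, grab_frame
import cv2,json,numpy as np
s=observe();print(s)
for n in("side","top"):
    f=grab_frame(n);cv2.imwrite(f"pics/{n}0.png",f["color"][:,:,::-1]);print(n,f["intrinsics"],f["position"],f["orientation"])
E
```

```text
pics
{'clock': 0.0, 'qpos': array([-1.20818276,  0.52205054, -0.03629292,  1.6000041 ,  0.02117377,
        1.02108593, -0.11282837]), 'qd': array([-0.0012387 , -0.0002649 ,  0.00010272,  0.00088842,  0.00014177,
        0.00069675,  0.00098775]), 'joint_efforts': array([ 8.01547540e-04, -9.27132583e+01,  1.98044367e+00, -3.69932699e+01,
        1.78009114e-02,  8.31580139e-03, -5.08294505e-06]), 'position': array([0.26204527, 0.56704111, 0.23070475]), 'tool_rot': array([-3.14043135e+00,  7.75667885e-05,  2.70869711e+00]), 'force': array([-0.68843242,  0.58114343, -0.09701917]), 'moment': array([-0.00439232,  0.07551681, -0.00144992]), 'finger_force': 0.0, 'grip_width': 0.08521744432454033}
side [[549.97448313   0.         320.97445461]
 [  0.         549.97448313 236.8038274 ]
 [  0.           0.           1.        ]] [-0.46488645 -0.86595087  0.85389492] [-2.09077419 -0.02356061 -0.76782258]
top [[474.12206585   0.         324.96529165]
 [  0.         474.12206585 239.30375337]
 [  0.           0.           1.        ]] [0.30857738 0.06551565 1.10130345] [-2.97148487  0.01032867 -1.58253754]
```

View pics/top0.png

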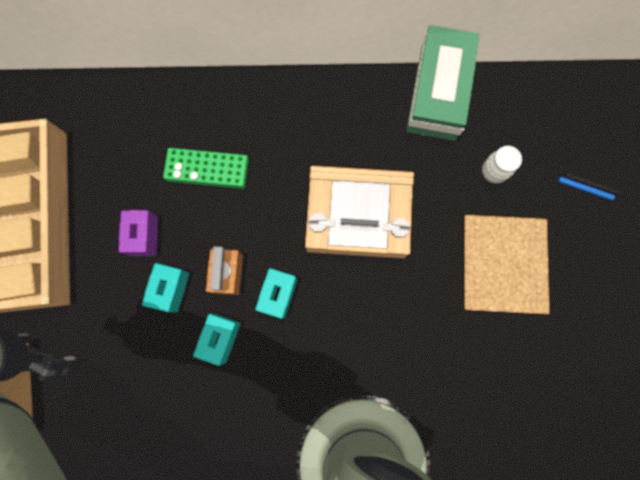

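View pics/side0.png

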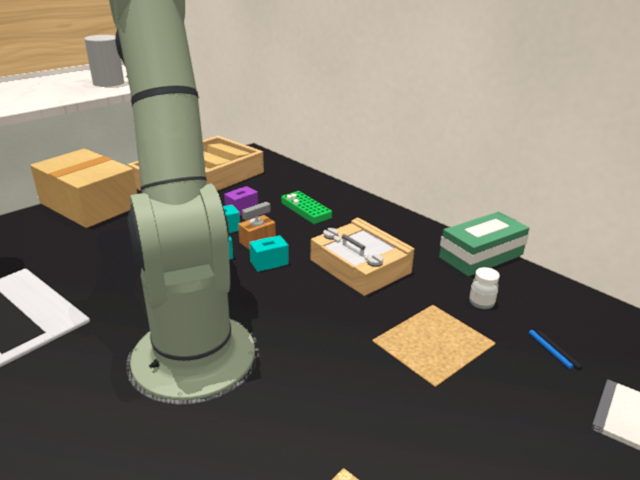

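The top view shows the wooden stand with the key at about (225,272), the case at (360,212) and the pad at (507,264). The side view shows the stand at (257,230) and the case at (362,255). I'll enlarge both.

```bash
python3 - <<'E'
import cv2,numpy as np
a=cv2.imread("pics/top0.png")
c=cv2.resize(a[155:265,295:425],None,fx=5,fy=5,interpolation=cv2.INTER_CUBIC) #650x550
cv2.imwrite("pics/c1.png",c)
d=cv2.resize(a[235:305,195:255],None,fx=6.5,fy=6.5,interpolation=cv2.INTER_CUBIC) # 390x455
b=cv2.imread("pics/side0.png")
e=cv2.resize(b[195:265,230:290],None,fx=6.5,fy=6.5,interpolation=cv2.INTER_CUBIC)
cv2.imwrite("pics/c2.png",np.hstack([d,e]))
E
```

```text
(no output)
```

View pics/c1.png

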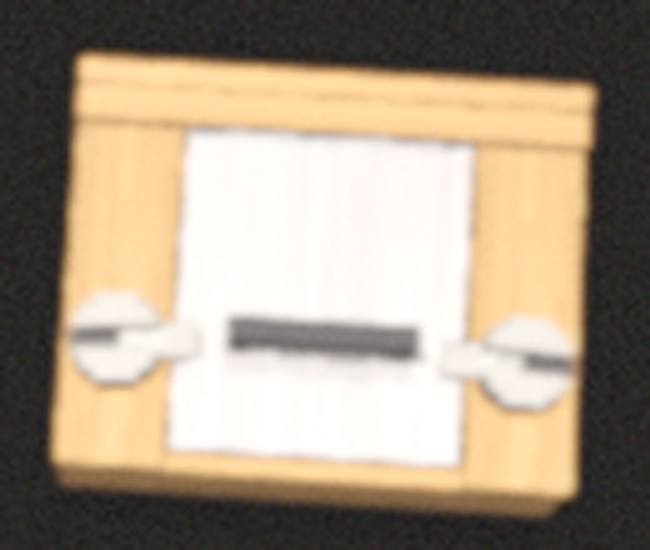

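View pics/c2.png

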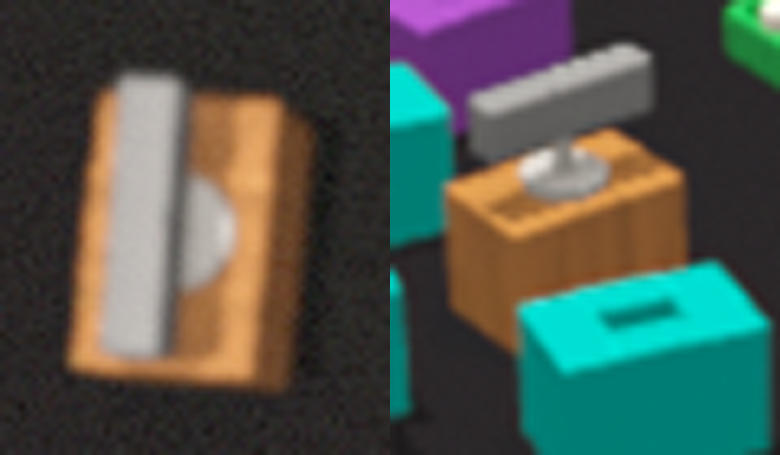

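The crops give case corners at roughly (78,53), (597,85), (577,495) and (52,462), with the screws at (114,338) and (526,364). The stand's top corners and the key bar are clear in both views. Next I'll fit the poses.

```bash
cat > h.py <<'E'
import numpy as np,cv2
from scipy.spatial.transform import Rotation as R
from scipy.optimize import least_squares
CAM={"side":(549.9745,320.9745,236.8038,[-0.46488645,-0.86595087,0.85389492],[-2.09077419,-0.02356061,-0.76782258]),
"top":(474.12207,324.96529,239.30375,[0.30857738,0.06551565,1.10130345],[-2.97148487,0.01032867,-1.58253754])}
def proj(n,P):
    f,cx,cy,p,o=CAM[n]
    q=(np.atleast_2d(P)-p)@R.from_euler("xyz",o).as_matrix()
    return np.c_[f*q[:,0]/q[:,2]+cx,f*q[:,1]/q[:,2]+cy]
def world(pose,L):
    x,y,a=pose;L=np.atleast_2d(L)
    return np.c_[x+np.cos(a)*L[:,0]-np.sin(a)*L[:,1],y+np.sin(a)*L[:,0]+np.cos(a)*L[:,1],L[:,2]]
def fit(sets,x0):
    def r(p):return np.concatenate([(proj(n,world(p,np.array(L)/1e3))-np.array(px)).ravel() for n,L,px in sets])
    s=least_squares(r,x0,loss="soft_l1");return s.x,r(s.x).reshape(-1,2)
E
cat > fit1.py <<'E'
from h import *
t=lambda c,k,o:[((u+.5)/k-.5+o[0],(v+.5)/k-.5+o[1]) for u,v in c]
case=[("top",[[92,114,78],[92,-114,78],[-91,114,70],[-91,-114,70],[-35,90,85],[-35,-90,85],[66,114,78],[66,-114,78]],
 t([(78,53),(597,85),(52,462),(577,495),(114,338),(526,364),(75,120),(594,148)],5,(295,155)))]
st=[("top",[[47,30,65],[47,-30,65],[-47,30,65],[-47,-30,65]],t([(97,92),(285,97),(68,372),(250,383)],6.5,(195,235))),
("side",[[47,30,65],[47,-30,65],[-47,30,65],[-47,-30,65]],t([(612-390,132),(686-390,178),(447-390,187),(515-390,240)],6.5,(230,195)))]
kb=[("top",[[45,10,119],[45,-10,119],[-45,10,119],[-45,-10,119]],t([(118,73),(188,77),(100,352),(165,357)],6.5,(195,235))),
("side",[[45,10,119],[45,-10,119],[-45,10,119],[-45,-10,119]],t([(632-390,44),(653-390,57),(472-390,98),(490-390,112)],6.5,(230,195)))]
pad=[("top",[[110,95,4],[110,-95,4],[-110,95,4],[-110,-95,4]],[(465,216),(547,218),(466,310),(549,312)])]
if __name__=="__main__":
  np.set_printoptions(precision=3,suppress=True)
  for nm,s,x0 in(("case",case,[.5,0,0]),("stand",st,[.4,.3,0]),("stand_top",st[:1],[.4,.3,0]),("stand_side",st[1:],[.4,.3,0]),("key",kb,[.4,.3,0]),("key_top",kb[:1],[.4,.3,0]),("key_side",kb[1:],[.4,.3,0]),("pad",pad,[.4,-.3,0])):
    p,r=fit(s,x0);print(nm,p,"rms px",np.sqrt((r**2).mean()),r.round(1).tolist())
  p,_=fit(case,[.5,0,0])
  im=cv2.imread("pics/side0.png")[215:295,300:420];k=6;im=cv2.resize(im,None,fx=k,fy=k,interpolation=cv2.INTER_CUBIC)
  L=np.array([[92,114,78],[92,-114,78],[-91,114,70],[-91,-114,70],[-35,90,85],[-35,-90,85],[66,114,78],[66,-114,78],[-91,-114,0],[-30,32,99],[-30,-32,99]])/1e3
  for u,v in proj("side",world(p,L)):cv2.drawMarker(im,(int((u-300+.5)*k),int((v-215+.5)*k)),(0,0,255),0,14,1)
  cv2.imwrite("pics/c3.png",im)
E
python3 fit1.py
```

```text
case [ 0.55  -0.003 -0.077] rms px 0.8100027038345318 [[0.9, 1.4], [-1.4, 1.0], [0.4, 0.3], [-0.9, 0.3], [0.4, -0.5], [0.3, -0.6], [0.7, -0.9], [-1.2, -0.4]]
stand [ 0.42   0.302 -0.076] rms px 0.5269843707493586 [[0.6, 0.0], [-1.4, 0.9], [0.6, -0.5], [-0.1, -0.5], [0.1, -0.1], [0.0, 0.1], [-0.6, 0.2], [0.0, -0.2]]
stand_top [ 0.42   0.303 -0.076] rms px 0.7143166083621943 [[0.6, 0.1], [-1.4, 1.0], [0.5, -0.5], [-0.2, -0.4]]
stand_side [ 0.42   0.302 -0.075] rms px 0.2139447478184056 [[0.2, -0.1], [0.1, 0.1], [-0.5, 0.2], [0.1, -0.2]]
key [ 0.421  0.301 -0.048] rms px 0.43743542591346246 [[0.5, 0.2], [-0.8, -0.1], [-0.1, 0.2], [-0.4, -0.2], [-0.0, 0.1], [0.7, 0.4], [-0.3, 0.2], [0.8, 0.5]]
key_top [ 0.421  0.301 -0.048] rms px 0.36338939723796143 [[0.7, 0.2], [-0.6, -0.1], [0.2, 0.2], [-0.2, -0.2]]
key_side [ 0.421  0.303 -0.059] rms px 0.35428747057180227 [[-0.2, -0.2], [0.5, 0.1], [-0.7, -0.2], [0.4, 0.2]]
pad [ 0.435 -0.346 -0.05 ] rms px 0.6108333135936534 [[-0.0, -0.5], [-1.0, 0.3], [0.1, -0.5], [0.9, 0.7]]
```

View pics/c3.png

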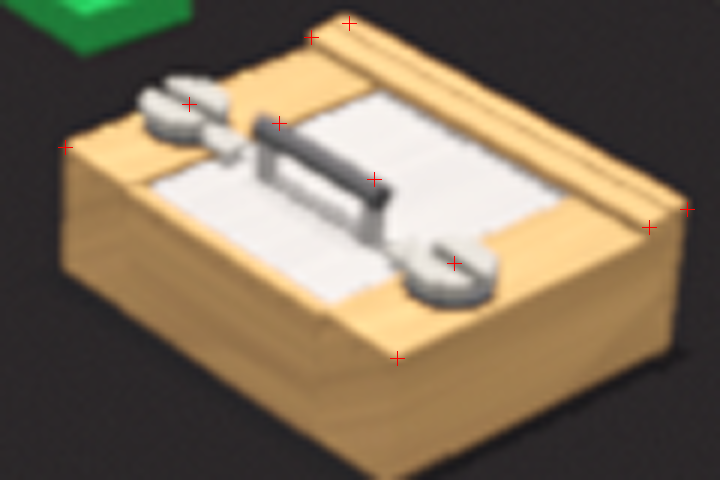

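The overlay lines up within about 1 px. The left head is centred near (184,103) and the right near (451,267). I'll refine the fit using the screw heads and front corners in both views, leaving the lip out.

```bash
python3 - <<'E'
from fit1 import *
np.set_printoptions(precision=4,suppress=True)
s1=[(case[0][0],case[0][1][2:6],case[0][2][2:6])]
s2=[("side",[[-35,90,85],[-35,-90,85],[-91,-114,70],[-91,114,70],[92,-114,78]],t([(184,103),(451,267),(397,358),(64,145),(688,204)],6,(300,215)))]
for s in(s1,s2,s1+s2):print(*fit(s,[.55,0,-.07]),sep="\n")
p,_=fit(s1+s2,[.55,0,-.07])
print(world(p,np.array([[-35,90,0],[-35,-90,0],[-30,0,0]])/1e3))
for s in(st,kb,pad):print(fit(s,[.4,.3,0])[0])
E
```

```text
[ 0.5502 -0.0029 -0.0759]
[[ 0.271   0.4954]
 [-1.0001  0.3274]
 [ 0.269  -0.3061]
 [ 0.19   -0.498 ]]
[ 0.5502 -0.0022 -0.0719]
[[ 0.3943  0.096 ]
 [ 0.2749 -0.8146]
 [-0.0515 -0.0505]
 [-0.1743  0.2733]
 [-0.4499  0.521 ]]
[ 0.5502 -0.0027 -0.0743]
[[ 0.2161  0.6134]
 [-1.0454  0.283 ]
 [ 0.175  -0.208 ]
 [ 0.1032 -0.5275]
 [ 0.5286  0.1182]
 [ 0.304  -0.7347]
 [-0.0774  0.0198]
 [-0.0546  0.2705]
 [-0.3424  0.6488]]
[[ 0.5219  0.0897  0.    ]
 [ 0.5086 -0.0898  0.    ]
 [ 0.5202 -0.0004  0.    ]]
[ 0.4197  0.3024 -0.0758]
[ 0.4208  0.301  -0.0481]
[ 0.4352 -0.346  -0.05  ]
```

Request:
move_arm:
  plan:
    - [[0, 0, 0, 0, 0, -0.89, 1], [0, 0, 0, 0, 0, -0.89, 1], [0, 0, 0, 0, 0, -0.89, 1], [0, 0, 0, 0, 0, -0.89, 1], [-0.7, -1, 0.3, 0, 0, 0, 1], [-0.7, -1, 0.3, 0, 0, 0, 1], [-0.7, -1, 0.3, 0, 0, 0, 1], [-0.7, -1, 0.3, 0, 0, 0, 1], [-0.7, -1, 0.3, 0, 0, 0, 1], [-0.7, -1, 0.3, 0, 0, 0, 1]]
  grip_force: 80

```text
clock: 1.1
position: [0.3391, 0.4415, 0.1948]
tool_rot: [-3.141, -0.0, 3.082]
force: [-0.0, 0.4, -0.7]
grip_width: 0.0855
finger_force: 0.0
```

```bash
cat > to.py <<'E'
import sys,numpy as np
from scipy.spatial.transform import Rotation as R
from workcell import observe
# usage: to.py x y z yawdeg : turn (deg, tool axes) to vertical+yaw, then shift (mm) in tool axes after the turn
s=observe();p,M=s["position"],R.from_euler("xyz",s["tool_rot"])
print("t",round(s["clock"],2),"pos",p.round(4),"rpy",np.degrees(s["tool_rot"]).round(2),"q",s["qpos"].round(2),"F",s["force"].round(1),"M",s["moment"].round(2),"w",round(s["grip_width"]*1e3,1),"ff",round(s["finger_force"],1))
if len(sys.argv)>4:
    x,y,z,a=map(float,sys.argv[1:5]);pit=float(sys.argv[5]) if len(sys.argv)>5 else 0
    T=R.from_euler("z",a,degrees=True)*R.from_euler("x",180,degrees=True)*R.from_euler("x",pit,degrees=True)
    print("turn/6deg",(np.degrees((M.inv()*T).as_rotvec())/6).round(3),"shift/20mm after turn",(T.inv().apply(np.array([x,y,z])-p)/.02).round(3))
E
python3 to.py .4205 .302 .16 176.5
```

```text
t 1.1 pos [0.3391 0.4415 0.1948] rpy [-1.7997e+02 -1.0000e-02  1.7656e+02] q [-0.94  0.46 -0.11  1.82  0.07  0.87  0.43] F [-0.   0.4 -0.7] M [ 0.03 -0.05 -0.  ] w 85.5 ff 0.0
turn/6deg [-0.004 -0.002  0.01 ] shift/20mm after turn [-4.487 -6.713  1.742]
```

Request:
move_arm:
  plan:
    - [[-0.64, -0.96, 0.25, 0, 0, 0, 1], [-0.64, -0.96, 0.25, 0, 0, 0, 1], [-0.64, -0.96, 0.25, 0, 0, 0, 1], [-0.64, -0.96, 0.25, 0, 0, 0, 1], [-0.64, -0.96, 0.25, 0, 0, 0, 1], [-0.64, -0.96, 0.25, 0, 0, 0, 1], [-0.64, -0.96, 0.25, 0, 0, 0, 1], [0, 0, 0, 0, 0, 0, 1], [0, 0, 0, 0, 0, 0, 1], [0, 0, 0, 0, 0, 0, 1]]

```text
clock: 2.1
position: [0.4197, 0.3038, 0.1603]
tool_rot: [3.141, -0.0, 3.082]
force: [0.1, 0.0, -1.2]
grip_width: 0.0854
finger_force: 0.0
```

```bash
python3 to.py .4205 .302 .088 176.5
```

```text
t 2.1 pos [0.4197 0.3038 0.1603] rpy [ 1.7998e+02 -1.0000e-02  1.7661e+02] q [-0.67  0.45 -0.09  1.95  0.06  0.75  0.72] F [ 0.1  0.  -1.2] M [ 0.01  0.02 -0.01] w 85.4 ff 0.0
turn/6deg [ 0.003 -0.002  0.018] shift/20mm after turn [-0.043 -0.086  3.617]
```

Request:
move_arm:
  plan:
    - [[-0.04, -0.09, 0.9, 0, 0, 0, 1], [0, 0, 0.9, 0, 0, 0, 1], [0, 0, 0.9, 0, 0, 0, 1], [0, 0, 0.92, 0, 0, 0, 1], [0, 0, 0, 0, 0, 0, 1], [0, 0, 0, 0, 0, 0, -1], [0, 0, 0, 0, 0, 0, -1], [0, 0, 0, 0, 0, 0, -1], [0, 0, 0, 0, 0, 0, -1], [0, 0, 0, 0, 0, 0, -1]]
  grip_force: 60

```text
clock: 3.1
position: [0.4211, 0.3013, 0.0885]
tool_rot: [3.141, 0.001, 3.082]
force: [-1.3, -0.5, 6.0]
grip_width: 0.019
finger_force: 58.3
```

```bash
python3 to.py .5219 .0897 .2 86
```

```text
t 3.1 pos [0.4211 0.3013 0.0885] rpy [1.7997e+02 3.0000e-02 1.7656e+02] q [-0.67  0.56 -0.08  1.99  0.08  0.59  0.7 ] F [-1.3 -0.5  6. ] M [-0.09  0.35  0.08] w 19.0 ff 58.3
turn/6deg [8.0000e-03 0.0000e+00 1.5093e+01] shift/20mm after turn [-10.205   5.767  -5.574]
```

```bash
cat > rows.py <<'E'
import sys,numpy as np
# rows.py yaw0 yaw1 n dx dy(mm) : tool-axes shares per row, turning evenly (shift uses the yaw before each row's turn)
a0,a1,n,dx,dy=map(float,sys.argv[1:]);n=int(n)
for i in range(n):
    a=np.radians(a0+(a1-a0)*i/n)
    print(i+1,round((dx*np.cos(a)+dy*np.sin(a))/n/20,2),round((dx*np.sin(a)-dy*np.cos(a))/n/20,2),"turn",round(-(a1-a0)/n/6,3))
E
python3 rows.py 176.5 86 16 100.8 -211.6
```

```text
1 -0.35 -0.64 turn 0.943
2 -0.42 -0.6 turn 0.943
3 -0.47 -0.56 turn 0.943
4 -0.53 -0.51 turn 0.943
5 -0.57 -0.45 turn 0.943
6 -0.62 -0.4 turn 0.943
7 -0.65 -0.33 turn 0.943
8 -0.68 -0.27 turn 0.943
9 -0.7 -0.2 turn 0.943
10 -0.72 -0.13 turn 0.943
11 -0.73 -0.06 turn 0.943
12 -0.73 0.02 turn 0.943
13 -0.73 0.09 turn 0.943
14 -0.72 0.16 turn 0.943
15 -0.7 0.23 turn 0.943
16 -0.67 0.3 turn 0.943
```

Request:
move_arm:
  plan:
    - [[0, 0, -1, 0, 0, 0, -1], [0, 0, -1, 0, 0, 0, -1], [0, 0, -1, 0, 0, 0, -1], [0, 0, -1, 0, 0, 0, -1], [-0.35, -0.64, -0.3, 0, 0, 0.943, -1], [-0.42, -0.6, -0.3, 0, 0, 0.943, -1], [-0.47, -0.56, 0, 0, 0, 0.943, -1], [-0.53, -0.51, 0, 0, 0, 0.943, -1], [-0.57, -0.45, 0, 0, 0, 0.943, -1], [-0.62, -0.4, 0, 0, 0, 0.943, -1]]
  grip_force: 100

```text
clock: 4.1
position: [0.4588, 0.2213, 0.18]
tool_rot: [3.142, -0.0, 2.485]
force: [0.1, 0.3, -2.9]
grip_width: 0.0188
finger_force: 97.9
```

Request:
move_arm:
  plan:
    - [[-0.65, -0.33, 0, 0, 0, 0.943, -1], [-0.68, -0.27, 0, 0, 0, 0.943, -1], [-0.7, -0.2, 0, 0, 0, 0.943, -1], [-0.72, -0.13, 0, 0, 0, 0.943, -1], [-0.73, -0.06, 0, 0, 0, 0.943, -1], [-0.73, 0.02, 0, 0, 0, 0.943, -1], [-0.73, 0.09, 0, 0, 0, 0.943, -1], [-0.72, 0.16, 0, 0, 0, 0.943, -1], [-0.7, 0.23, 0, 0, 0, 0.943, -1], [-0.67, 0.3, 0, 0, 0, 0.943, -1]]

```text
clock: 5.1
position: [0.522, 0.0891, 0.18]
tool_rot: [-3.142, -0.0, 1.497]
force: [0.4, 0.1, -1.0]
grip_width: 0.0182
finger_force: 97.9
```

```bash
python3 to.py .5219 .0897 .178 86; python3 - <<'E'
from workcell import grab_frame
import cv2,numpy as np
from h import *
a=grab_frame("top")["color"][:,:,::-1];b=grab_frame("side")["color"][:,:,::-1]
k=5
A=cv2.resize(a[180:250,290:365],None,fx=k,fy=k,interpolation=cv2.INTER_CUBIC)
B=cv2.resize(b[185:255,300:375],None,fx=k,fy=k,interpolation=cv2.INTER_CUBIC)
cv2.imwrite("pics/d1.png",np.hstack([A,B]))
E
```

```text
t 5.1 pos [0.522  0.0891 0.18  ] rpy [-1.800e+02 -1.000e-02  8.579e+01] q [-0.54  0.46  0.34  1.92 -0.21  0.8  -0.15] F [ 0.4  0.1 -1. ] M [ 0.04 -0.06 -0.01] w 18.2 ff 97.9
turn/6deg [-0.001 -0.002 -0.034] shift/20mm after turn [ 0.03  -0.009  0.101]
```

View pics/d1.png

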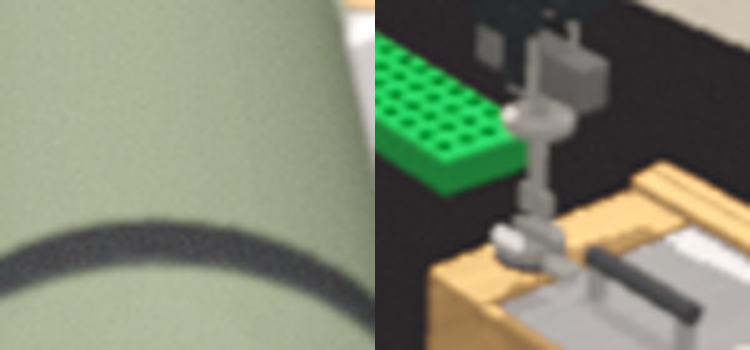

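The side view shows the key hanging above the left screw, with its collar centre at crop (540,118) and the head near (528,236). The top view is blocked by the arm. I'll check this against the projection.

```bash
python3 - <<'E'
from h import *
for P in([.522,.0891,.1625],[.522,.0891,.0985],[.5219,.0897,.085],[.522,.0891,.135]):
    u=proj("side",P)[0];print(P,u.round(1),((u-[300,185]+.5)*5+[375,0]).round(0))
E
```

```text
[0.522, 0.0891, 0.1625] [331.8 207.7] [537. 116.]
[0.522, 0.0891, 0.0985] [331.1 227.8] [533. 217.]
[0.5219, 0.0897, 0.085] [330.8 231.9] [531. 237.]
[0.522, 0.0891, 0.135] [331.5 216.5] [535. 160.]
```

Request:
move_arm:
  plan:
    - [[0, -0.03, 0.2, 0, 0, 0, -1], [0, 0, 0.2, 0, 0, 0, -1], [0, 0, 0.2, 0, 0, 0, -1], [0, 0, 0.1, 0, 0, 0, -1], [0, 0, 0.1, 0, 0, 0, -1], [0, 0, 0.1, 0, 0, 0, -1], [0, 0, 0.1, 0, 0, 0, -1], [0, 0, 0, 0, 0, 0, -1], [0, 0, 0, 0, 0, 0, -1], [0, 0, 0, 0, 0, 0, -1]]

```text
clock: 6.2
position: [0.5214, 0.0897, 0.16]
tool_rot: [3.142, -0.0, 1.502]
force: [-0.3, 0.5, -1.5]
grip_width: 0.0186
finger_force: 97.9
```

```bash
python3 to.py .5215 .0897 .1595 86
```

```text
t 6.2 pos [0.5214 0.0897 0.16  ] rpy [180.    -0.    86.04] q [-0.53  0.49  0.33  1.93 -0.22  0.76 -0.14] F [-0.3  0.5 -1.5] M [ 0.02  0.05 -0.06] w 18.6 ff 97.9
turn/6deg [ 0.001 -0.     0.006] shift/20mm after turn [-0.     0.007  0.023]
```

Request:
move_arm:
  plan:
    - [[0, 0, 0, 0, 0, -1, -1], [0, 0, 0, 0, 0, -1, -1], [0, 0, 0, 0, 0, -1, -1], [0, 0, 0, 0, 0, -1, -1], [0, 0, 0, 0, 0, -1, -1], [0, 0, 0, 0, 0, -1, -1], [0, 0, 0, 0, 0, -1, -1], [0, 0, 0, 0, 0, -1, -1], [0, 0, 0, 0, 0, -1, -1], [0, 0, 0, 0, 0, -1, -1]]

```text
clock: 7.2
position: [0.5223, 0.0902, 0.1603]
tool_rot: [3.14, 0.001, 2.553]
force: [4.7, 2.1, -3.3]
grip_width: 0.0186
finger_force: 97.8
```

```bash
python3 to.py .5215 .0897 .1595 -10; python3 - <<'E'
from workcell import grab_frame
import cv2
b=grab_frame("side")["color"][:,:,::-1]
cv2.imwrite("pics/d2.png",cv2.resize(b[195:295,300:420],None,fx=5,fy=5,interpolation=cv2.INTER_CUBIC))
E
```

```text
t 7.2 pos [0.5223 0.0902 0.1603] rpy [1.7989e+02 8.0000e-02 1.4628e+02] q [-0.32  0.46  0.05  1.92 -0.03  0.75  0.73] F [ 4.7  2.1 -3.3] M [ 0.66 -1.29 -0.11] w 18.6 ff 97.8
turn/6deg [ 2.4000e-02 -2.1000e-02  2.6047e+01] shift/20mm after turn [-0.037  0.03   0.04 ]
```

View pics/d2.png

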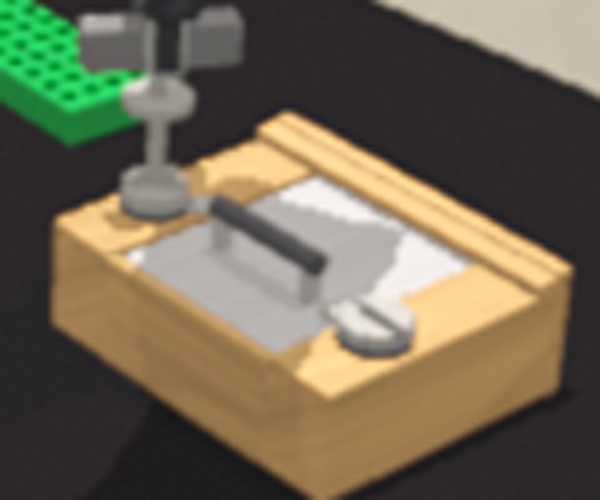

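The blade has engaged and the tab has swung partway (crop about (195,203)). I'll carry on to the end, unload and lift.

Request:
move_arm:
  plan:
    - [[0, 0, 0, 0, 0, -1, -1], [0, 0, 0, 0, 0, -1, -1], [0, 0, 0, 0, 0, -1, -1], [0, 0, 0, 0, 0, -1, -1], [0, 0, 0, 0, 0, -1, -1], [0, 0, 0, 0, 0, -1, -1], [0, 0, 0, 0, 0, -0.7, -1], [0, 0, 0, 0, 0, 0, -1], [0, 0, 0, 0, 0, 0.8, -1], [0, 0, -0.5, 0, 0, 0, -1]]

```text
clock: 8.25
position: [0.5208, 0.0896, 0.1695]
tool_rot: [-3.141, -0.002, -3.118]
force: [-0.9, -0.2, -1.2]
grip_width: 0.0186
finger_force: 98.2
```

Request:
move_arm:
  plan:
    - [[0, 0, -1, 0, 0, 0, -1], [0, 0, -1, 0, 0, 0.5, -1], [0, 0, 0, 0, 0, 1, -1], [0, 0, 0, 0, 0, 1, -1], [0, 0, 0, 0, 0, 1, -1], [0, 0, 0, 0, 0, 1, -1], [0, 0, 0, 0, 0, 1, -1], [0, 0, 0, 0, 0, 1, -1], [0, 0, 0, 0, 0, 1, -1], [0, 0, 0, 0, 0, 1, -1]]

```text
clock: 9.25
position: [0.5213, 0.0897, 0.2107]
tool_rot: [3.141, 0.0, 2.275]
force: [-0.1, -0.0, -1.9]
grip_width: 0.0186
finger_force: 98.1
```

```bash
python3 to.py .509 -.0898 .2 86; python3 - <<'E'
from workcell import grab_frame
import cv2
b=grab_frame("side")["color"][:,:,::-1]
cv2.imwrite("pics/d3.png",cv2.resize(b[195:295,300:420],None,fx=5,fy=5,interpolation=cv2.INTER_CUBIC))
E
```

```text
t 9.25 pos [0.5213 0.0897 0.2107] rpy [1.7999e+02 1.0000e-02 1.3032e+02] q [-0.36  0.4   0.1   1.88 -0.05  0.87  0.47] F [-0.1 -0.  -1.9] M [ 0.03  0.02 -0.04] w 18.6 ff 98.1
turn/6deg [2.000e-03 0.000e+00 7.387e+00] shift/20mm after turn [-8.994  0.013  0.533]
```

View pics/d3.png

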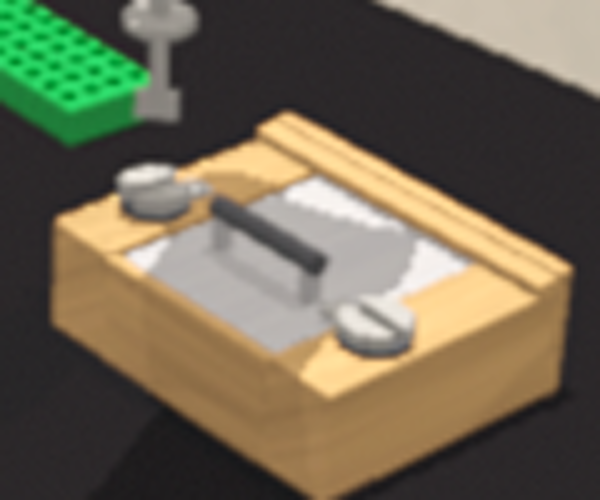

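The left tab tip is now near crop (207,187). I'll check its angle by projection.

```bash
python3 - <<'E'
from h import *
c=(.5502,-.0027,-.0743)
for d in(50,60,70,80,90,97):
    a=np.radians(d-90);o=[]
    for w in(8,-8):
        L=np.array([-.035+.036*np.cos(a)-w*1e-3*np.sin(a),.09+.036*np.sin(a)+w*1e-3*np.cos(a),.076])
        o.append(((proj("side",world(c,L))[0]-[300,195]+.5)*5).round(0))
    print(d,*o)
E
for s in 1;do python3 rows.py 130.3 86 10 -12.3 -179.5; done
```

```text
50 [218. 195.] [219. 209.]
60 [215. 190.] [220. 203.]
70 [209. 185.] [219. 198.]
80 [202. 180.] [217. 192.]
90 [194. 177.] [212. 187.]
97 [187. 174.] [208. 184.]
1 -0.64 -0.63 turn 0.738
2 -0.69 -0.58 turn 0.738
3 -0.73 -0.52 turn 0.738
4 -0.77 -0.46 turn 0.738
5 -0.81 -0.4 turn 0.738
6 -0.83 -0.34 turn 0.738
7 -0.86 -0.27 turn 0.738
8 -0.88 -0.21 turn 0.738
9 -0.89 -0.14 turn 0.738
10 -0.9 -0.07 turn 0.738
```

Reading the tip corners against the projection puts the tab at about 85–90°. Next is the right screw.

Request:
move_arm:
  plan:
    - [[-0.64, -0.63, 0, 0, 0, 0.738, -1], [-0.69, -0.58, 0, 0, 0, 0.738, -1], [-0.73, -0.52, 0, 0, 0, 0.738, -1], [-0.77, -0.46, 0, 0, 0, 0.738, -1], [-0.81, -0.4, 0, 0, 0, 0.738, -1], [-0.83, -0.34, 0, 0, 0, 0.738, -1], [-0.86, -0.27, 0, 0, 0, 0.738, -1], [-0.88, -0.21, 0, 0, 0, 0.738, -1], [-0.89, -0.14, 0, 0, 0, 0.738, -1], [-0.9, -0.07, 0.3, 0, 0, 0.738, -1]]

```text
clock: 10.3
position: [0.5095, -0.0908, 0.2047]
tool_rot: [3.14, -0.0, 1.503]
force: [0.0, 0.0, -2.1]
grip_width: 0.0185
finger_force: 98.2
```

```bash
python3 to.py .5086 -.0898 .178 86; python3 - <<'E'
from h import *
for P in([.5086,-.0898,.085],):
    u=proj("side",P)[0];print(P,u.round(1))
E
```

```text
t 10.3 pos [ 0.5095 -0.0908  0.2047] rpy [ 1.7992e+02 -2.0000e-02  8.6140e+01] q [-0.18  0.4   0.32  1.92 -0.17  0.84  0.16] F [ 0.   0.  -2.1] M [ 0.04  0.01 -0.01] w 18.5 ff 98.2
turn/6deg [ 0.013 -0.004  0.023] shift/20mm after turn [ 0.045 -0.046  1.336]
[0.5086, -0.0898, 0.085] [375.1 258.3]
```

Request:
move_arm:
  plan:
    - [[0.045, -0.035, 0.6, 0, 0, 0.02, -1], [0, 0, 0.4, 0, 0, 0, -1], [0, 0, 0.3, 0, 0, 0, -1], [0, 0, 0.2, 0, 0, 0, -1], [0, 0, 0.2, 0, 0, 0, -1], [0, 0, 0.2, 0, 0, 0, -1], [0, 0, 0.1, 0, 0, 0, -1], [0, 0, 0.1, 0, 0, 0, -1], [0, 0, 0.13, 0, 0, 0, -1], [0, 0, 0, 0, 0, 0, -1]]

```text
clock: 11.3
position: [0.5085, -0.089, 0.1591]
tool_rot: [-3.141, 0.0, 1.502]
force: [-0.1, 0.2, -1.6]
grip_width: 0.0184
finger_force: 98.2
```

```bash
python3 to.py .5088 -.0898 .16 86
```

```text
t 11.3 pos [ 0.5085 -0.089   0.1591] rpy [-179.99    0.     86.03] q [-0.16  0.47  0.3   1.97 -0.2   0.74  0.18] F [-0.1  0.2 -1.6] M [ 0.04 -0.01  0.01] w 18.4 ff 98.2
turn/6deg [-0.002  0.     0.006] shift/20mm after turn [-0.04   0.019 -0.045]
```

Request:
move_arm:
  plan:
    - [[-0.04, 0.02, 0, 0, 0, 1, -1], [0, 0, 0, 0, 0, 1, -1], [0, 0, 0, 0, 0, 1, -1], [0, 0, 0, 0, 0, 1, -1], [0, 0, 0, 0, 0, 1, -1], [0, 0, 0, 0, 0, 1, -1], [0, 0, 0, 0, 0, 1, -1], [0, 0, 0, 0, 0, 1, -1], [0, 0, 0, 0, 0, 1, -1], [0, 0, 0, 0, 0, 1, -1]]

```text
clock: 12.3
position: [0.5086, -0.0894, 0.1594]
tool_rot: [-3.141, 0.0, 0.45]
force: [-2.2, 2.0, -0.7]
grip_width: 0.0183
finger_force: 98.4
```

```bash
python3 to.py .5088 -.0898 .16 -15
```

```text
t 12.3 pos [ 0.5086 -0.0894  0.1594] rpy [-1.7995e+02  1.0000e-02  2.5810e+01] q [-0.37  0.52  0.58  1.97 -0.41  0.77 -0.67] F [-2.2  2.  -0.7] M [0.6  0.67 0.03] w 18.3 ff 98.4
turn/6deg [-7.000e-03  5.000e-03  6.801e+00] shift/20mm after turn [ 0.014  0.015 -0.032]
```

Request:
move_arm:
  plan:
    - [[0, 0, 0, 0, 0, 1, -1], [0, 0, 0, 0, 0, 1, -1], [0, 0, 0, 0, 0, 1, -1], [0, 0, 0, 0, 0, 1, -1], [0, 0, 0, 0, 0, 1, -1], [0, 0, 0, 0, 0, 1, -1], [0, 0, 0, 0, 0, 0.75, -1], [0, 0, 0, 0, 0, 0, -1], [0, 0, 0, 0, 0, -0.8, -1], [0, 0, -0.5, 0, 0, 0, -1]]

```text
clock: 13.3
position: [0.5085, -0.0898, 0.1691]
tool_rot: [3.141, 0.001, -0.165]
force: [0.6, -0.5, -1.2]
grip_width: 0.0187
finger_force: 98.3
```

Request:
move_arm:
  plan:
    - [[0, 0, -1, 0, 0, 0, -1], [0, 0, -1, 0, 0, 0, -1], [0, 0, -0.3, 0, 0, 0, -1], [0, 0, 0, 0, 0, 0, -1], [0, 0, 0, 0, 0, 0, -1], [0, 0, 0, 0, 0, 0, -1], [0, 0, 0, 0, 0, 0, -1], [0, 0, 0, 0, 0, 0, -1], [0, 0, 0, 0, 0, 0, -1], [0, 0, 0, 0, 0, 0, -1]]

```text
clock: 14.3
position: [0.5089, -0.0899, 0.2152]
tool_rot: [3.141, 0.0, -0.169]
force: [-0.9, -0.6, -1.3]
grip_width: 0.0186
finger_force: 98.3
```

```bash
python3 to.py .4205 .302 .18 -4; python3 - <<'E'
from workcell import grab_frame
import cv2
b=grab_frame("side")["color"][:,:,::-1]
cv2.imwrite("pics/d4.png",cv2.resize(b[195:295,300:420],None,fx=5,fy=5,interpolation=cv2.INTER_CUBIC))
from h import *
c=(.5502,-.0027,-.0743)
for d in(50,60,70,80,90,97):
    a=np.radians(90-d);o=[]
    for w in(8,-8):
        L=np.array([-.035+.036*np.cos(a)-w*1e-3*np.sin(a),-.09+.036*np.sin(a)+w*1e-3*np.cos(a),.076])
        o.append(((proj("side",world(c,L))[0]-[300,195]+.5)*5).round(0))
    print(d,*o)
E
```

```text
t 14.3 pos [ 0.5089 -0.0899  0.2152] rpy [ 1.7999e+02  1.0000e-02 -9.6700e+00] q [-0.54  0.5   0.83  1.93 -0.46  0.92 -1.22] F [-0.9 -0.6 -1.3] M [-0.03 -0.01  0.04] w 18.6 ff 98.3
turn/6deg [ 0.001  0.001 -0.945] shift/20mm after turn [ -5.774 -19.237   1.76 ]
50 [368. 297.] [398. 301.]
60 [380. 298.] [409. 304.]
70 [392. 299.] [419. 308.]
80 [403. 302.] [428. 313.]
90 [414. 306.] [435. 318.]
97 [421. 309.] [439. 322.]
```

View pics/d4.png

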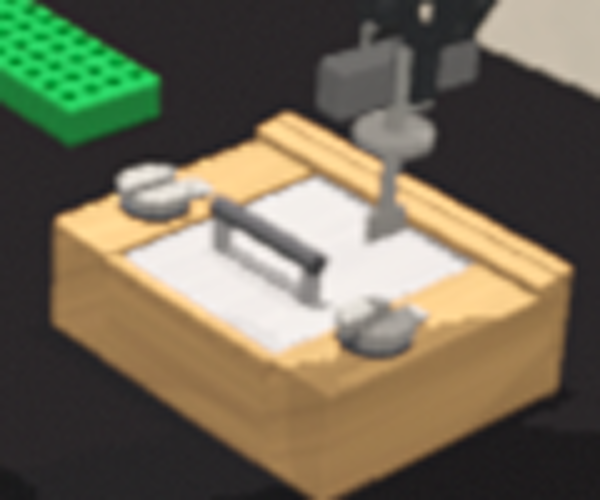

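Both tabs now point backwards: the right tip is near (427,317), about 85°, and the left near (211,187). I'll return the key to the same pose I picked it from, unwinding the wrist on the way.

```bash
python3 rows.py -9.67 170.33 30 -87.8 391.2
```

```text
1 -0.25 -0.62 turn -1.0
2 -0.19 -0.64 turn -1.0
3 -0.12 -0.66 turn -1.0
4 -0.05 -0.67 turn -1.0
5 0.02 -0.67 turn -1.0
6 0.09 -0.66 turn -1.0
7 0.16 -0.65 turn -1.0
8 0.23 -0.63 turn -1.0
9 0.29 -0.6 turn -1.0
10 0.35 -0.57 turn -1.0
11 0.41 -0.53 turn -1.0
12 0.46 -0.48 turn -1.0
13 0.51 -0.43 turn -1.0
14 0.55 -0.38 turn -1.0
15 0.59 -0.32 turn -1.0
16 0.62 -0.25 turn -1.0
17 0.64 -0.19 turn -1.0
18 0.66 -0.12 turn -1.0
19 0.67 -0.05 turn -1.0
20 0.67 0.02 turn -1.0
21 0.66 0.09 turn -1.0
22 0.65 0.16 turn -1.0
23 0.63 0.23 turn -1.0
24 0.6 0.29 turn -1.0
25 0.57 0.35 turn -1.0
26 0.53 0.41 turn -1.0
27 0.48 0.46 turn -1.0
28 0.43 0.51 turn -1.0
29 0.38 0.55 turn -1.0
30 0.32 0.59 turn -1.0
```

Request:
move_arm:
  plan:
    - [[-0.25, -0.62, 0, 0, 0, -1, -1], [-0.19, -0.64, 0, 0, 0, -1, -1], [-0.12, -0.66, 0, 0, 0, -1, -1], [-0.05, -0.67, 0, 0, 0, -1, -1], [0.02, -0.67, 0, 0, 0, -1, -1], [0.09, -0.66, 0, 0, 0, -1, -1], [0.16, -0.65, 0, 0, 0, -1, -1], [0.23, -0.63, 0, 0, 0, -1, -1], [0.29, -0.6, 0, 0, 0, -1, -1], [0.35, -0.57, 0, 0, 0, -1, -1]]

```text
clock: 15.35
position: [0.4797, 0.0413, 0.2154]
tool_rot: [3.141, -0.0, 0.883]
force: [1.1, 0.1, -1.9]
grip_width: 0.0189
finger_force: 98.3
```

Request:
move_arm:
  plan:
    - [[0.41, -0.53, 0, 0, 0, -1, -1], [0.46, -0.48, 0, 0, 0, -1, -1], [0.51, -0.43, 0, 0, 0, -1, -1], [0.55, -0.38, 0, 0, 0, -1, -1], [0.59, -0.32, 0, 0, 0, -1, -1], [0.62, -0.25, 0, 0, 0, -1, -1], [0.64, -0.19, 0, 0, 0, -1, -1], [0.66, -0.12, 0, 0, 0, -1, -1], [0.67, -0.05, 0, 0, 0, -1, -1], [0.67, 0.02, 0, 0, 0, -1, -1]]

```text
clock: 16.35
position: [0.4504, 0.1718, 0.2153]
tool_rot: [3.141, 0.0, 1.93]
force: [0.9, 0.5, -2.2]
grip_width: 0.0185
finger_force: 98.3
```

Request:
move_arm:
  plan:
    - [[0.66, 0.09, 0.2, 0, 0, -1, -1], [0.65, 0.16, 0.2, 0, 0, -1, -1], [0.63, 0.23, 0.2, 0, 0, -1, -1], [0.6, 0.29, 0.2, 0, 0, -1, -1], [0.57, 0.35, 0.2, 0, 0, -1, -1], [0.53, 0.41, 0.2, 0, 0, -1, -1], [0.48, 0.46, 0.2, 0, 0, -1, -1], [0.43, 0.51, 0.2, 0, 0, -1, -1], [0.38, 0.55, 0, 0, 0, -1, -1], [0.32, 0.59, 0, 0, 0, -1, -1]]

```text
clock: 17.35
position: [0.4212, 0.3022, 0.1831]
tool_rot: [-3.141, -0.0, 2.977]
force: [-0.2, -0.2, -1.8]
grip_width: 0.0187
finger_force: 98.3
```

```bash
python3 to.py .4211 .3013 .088 176.56
```

```text
t 17.35 pos [0.4212 0.3022 0.1831] rpy [-1.7998e+02 -1.0000e-02  1.7056e+02] q [-0.73  0.42 -0.01  1.93  0.01  0.8   0.66] F [-0.2 -0.2 -1.8] M [-0.04 -0.05 -0.03] w 18.7 ff 98.3
turn/6deg [-0.003 -0.001 -0.999] shift/20mm after turn [ 3.000e-03 -4.400e-02  4.757e+00]
```

Request:
move_arm:
  plan:
    - [[0, -0.04, 0, 0, 0, -1, -1], [0, 0, 0.5, 0, 0, 0, -1], [0, 0, 0.7, 0, 0, 0, -1], [0, 0, 0.7, 0, 0, 0, -1], [0, 0, 0.7, 0, 0, 0, -1], [0, 0, 0.7, 0, 0, 0, -1], [0, 0, 0.7, 0, 0, 0, -1], [0, 0, 0.4, 0, 0, 0, -1], [0, 0, 0.25, 0, 0, 0, -1], [0, 0, 0, 0, 0, 0, -1]]

```text
clock: 18.35
position: [0.421, 0.3007, 0.0898]
tool_rot: [-3.141, -0.001, 3.076]
force: [-0.4, 0.9, -0.8]
grip_width: 0.0188
finger_force: 98.3
```

```bash
python3 to.py .4211 .3013 .088 176.56
```

```text
t 18.35 pos [0.421  0.3007 0.0898] rpy [-1.7996e+02 -3.0000e-02  1.7626e+02] q [-0.71  0.56 -0.04  1.99  0.03  0.59  0.74] F [-0.4  0.9 -0.8] M [ 0.04 -0.05  0.01] w 18.8 ff 98.3
turn/6deg [-0.007 -0.005 -0.05 ] shift/20mm after turn [-0.001  0.029  0.089]
```

Request:
move_arm:
  plan:
    - [[0, 0.02, 0.05, 0, 0, 0, -1], [0, 0, 0.04, 0, 0, 0, -1], [0, 0, 0, 0, 0, 0, 1], [0, 0, 0, 0, 0, 0, 1], [0, 0, 0, 0, 0, 0, 1], [0, 0, 0, 0, 0, 0, 1], [0, 0, 0, 0, 0, 0, 1], [0, 0, 0, 0, 0, 0, 1], [0, 0, -1, 0, 0, 0, 1], [0, 0, -1, 0, 0, 0, 1]]

```text
clock: 19.35
position: [0.4209, 0.3012, 0.1287]
tool_rot: [-3.141, -0.001, 3.078]
force: [-0.5, -0.5, 0.4]
grip_width: 0.0853
finger_force: 0.0
```

```bash
python3 to.py .5202 -.0004 .2 86; python3 rows.py 176.3 86 15 99 -301
```

```text
t 19.35 pos [0.4209 0.3012 0.1287] rpy [-1.7995e+02 -5.0000e-02  1.7634e+02] q [-0.71  0.5  -0.04  1.97  0.03  0.68  0.74] F [-0.5 -0.5  0.4] M [-0.01  0.01  0.04] w 85.3 ff 0.0
turn/6deg [-1.4000e-02 -0.0000e+00  1.5056e+01] shift/20mm after turn [-14.696   6.005  -3.567]
1 -0.39 -0.98 turn 1.003
2 -0.49 -0.93 turn 1.003
3 -0.59 -0.88 turn 1.003
4 -0.68 -0.81 turn 1.003
5 -0.76 -0.73 turn 1.003
6 -0.83 -0.65 turn 1.003
7 -0.9 -0.56 turn 1.003
8 -0.95 -0.46 turn 1.003
9 -0.99 -0.36 turn 1.003
10 -1.03 -0.25 turn 1.003
11 -1.05 -0.15 turn 1.003
12 -1.06 -0.03 turn 1.003
13 -1.05 0.08 turn 1.003
14 -1.04 0.19 turn 1.003
15 -1.01 0.29 turn 1.003
```

```bash
python3 rows.py 176.34 86 18 99.3 -301.6; python3 - <<'E'
from workcell import grab_frame
import cv2,numpy as np
b=grab_frame("side")["color"][:,:,::-1]
cv2.imwrite("pics/d5.png",cv2.resize(b[185:265,215:305],None,fx=5,fy=5,interpolation=cv2.INTER_CUBIC))
E
```

```text
1 -0.33 -0.82 turn 0.836
2 -0.4 -0.79 turn 0.836
3 -0.47 -0.75 turn 0.836
4 -0.53 -0.7 turn 0.836
5 -0.59 -0.66 turn 0.836
6 -0.64 -0.6 turn 0.836
7 -0.7 -0.54 turn 0.836
8 -0.74 -0.48 turn 0.836
9 -0.78 -0.41 turn 0.836
10 -0.81 -0.34 turn 0.836
11 -0.84 -0.27 turn 0.836
12 -0.86 -0.2 turn 0.836
13 -0.87 -0.12 turn 0.836
14 -0.88 -0.04 turn 0.836
15 -0.88 0.03 turn 0.836
16 -0.88 0.11 turn 0.836
17 -0.86 0.19 turn 0.836
18 -0.84 0.26 turn 0.836
```

View pics/d5.png

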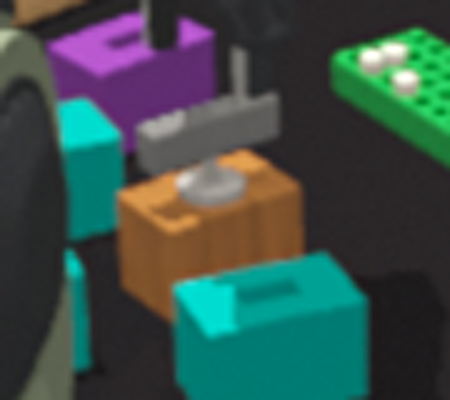

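The key is seated: its collar sits on the wooden stand at crop (211,185), the same pixel position as at the start. That was picture ten, so from here I work from numbers. Next, the lid.

Request:
move_arm:
  plan:
    - [[0, 0, -1, 0, 0, 0, 1], [0, 0, -1, 0, 0, 0, 1], [-0.33, -0.82, -0.3, 0, 0, 0.836, 1], [-0.4, -0.79, -0.3, 0, 0, 0.836, 1], [-0.47, -0.75, -0.3, 0, 0, 0.836, 1], [-0.53, -0.7, 0, 0, 0, 0.836, 1], [-0.59, -0.66, 0, 0, 0, 0.836, 1], [-0.64, -0.6, 0, 0, 0, 0.836, 1], [-0.7, -0.54, 0, 0, 0, 0.836, 1], [-0.74, -0.48, 0, 0, 0, 0.836, 1]]

```text
clock: 20.4
position: [0.4657, 0.1666, 0.1865]
tool_rot: [3.141, 0.0, 2.374]
force: [-0.4, -0.3, -0.3]
grip_width: 0.0853
finger_force: 0.0
```

Request:
move_arm:
  plan:
    - [[-0.78, -0.41, 0, 0, 0, 0.836, 1], [-0.81, -0.34, 0, 0, 0, 0.836, 1], [-0.84, -0.27, 0, 0, 0, 0.836, 1], [-0.86, -0.2, 0, 0, 0, 0.836, 1], [-0.87, -0.12, 0, 0, 0, 0.836, 1], [-0.88, -0.04, 0, 0, 0, 0.836, 1], [-0.88, 0.03, 0, 0, 0, 0.836, 1], [-0.88, 0.11, 0, 0, 0, 0.836, 1], [-0.86, 0.19, 0, 0, 0, 0.836, 1], [-0.84, 0.26, 0, 0, 0, 0.836, 1]]

```text
clock: 21.4
position: [0.5211, -0.0007, 0.1865]
tool_rot: [3.142, 0.0, 1.498]
force: [-0.2, -0.0, 0.5]
grip_width: 0.0853
finger_force: 0.0
```

```bash
python3 to.py .5202 -.0004 .074 86
```

```text
t 21.4 pos [ 0.5211 -0.0007  0.1865] rpy [179.99   0.    85.84] q [-0.42  0.45  0.41  1.93 -0.24  0.81  0.05] F [-0.2 -0.   0.5] M [-0.04  0.    0.01] w 85.3 ff 0.0
turn/6deg [ 0.001  0.    -0.026] shift/20mm after turn [ 0.01  -0.044  5.624]
```

Request:
move_arm:
  plan:
    - [[0, -0.04, 0.9, 0, 0, -0.02, 1], [0, 0, 0.9, 0, 0, 0, 1], [0, 0, 0.9, 0, 0, 0, 1], [0, 0, 0.9, 0, 0, 0, 1], [0, 0, 0.9, 0, 0, 0, 1], [0, 0, 0.7, 0, 0, 0, 1], [0, 0, 0.4, 0, 0, 0, 1], [0, 0, 0, 0, 0, 0, 1], [0, 0, 0, 0, 0, 0, 1], [0, 0, 0, 0, 0, 0, 1]]
  grip_force: 30

```text
clock: 22.4
position: [0.5205, 0.0001, 0.0752]
tool_rot: [3.141, -0.0, 1.504]
force: [0.5, -0.4, 0.4]
grip_width: 0.0854
finger_force: 0.0
```

Request:
move_arm:
  plan:
    - [[0, 0, 0, 0, 0, 0, -1], [0, 0, 0, 0, 0, 0, -1], [0, 0, 0, 0, 0, 0, -1], [0, 0, 0, 0, 0, 0, -1], [0, 0, 0, 0, 0, 0, -1], [0, 0, 0, 0, 0, 0, -1], [0, 0, 0, 0, 0, 0, -1], [0, 0, 0, 0, 0, 0, -1], [0, 0, 0, 0, 0, 0, -1], [0, 0, 0, 0, 0, 0, -1]]

```text
clock: 23.4
position: [0.5201, 0.0001, 0.0746]
tool_rot: [-3.142, -0.0, 1.504]
force: [-1.0, 0.5, 5.2]
grip_width: 0.0131
finger_force: 29.2
```

```bash
python3 to.py .5202 -.0004 .074 86
```

```text
t 23.4 pos [5.201e-01 1.000e-04 7.460e-02] rpy [-180.     -0.     86.16] q [-0.34  0.62  0.31  2.01 -0.34  0.56  0.14] F [-1.   0.5  5.2] M [ 0.01  0.35 -0.15] w 13.1 ff 29.2
turn/6deg [-0.    -0.     0.027] shift/20mm after turn [-0.023  0.008  0.029]
```

Request:
move_arm:
  plan:
    - [[0, 0, 0, 0, 0, 0, -1], [0, 0, 0, 0, 0, 0, -1], [0, 0.015, -0.095, 0.167, 0, 0, -1], [0, 0.015, -0.095, 0.167, 0, 0, -1], [0, 0.015, -0.095, 0.167, 0, 0, -1], [0, 0.015, -0.095, 0.167, 0, 0, -1], [0, 0.015, -0.095, 0.167, 0, 0, -1], [0, 0.015, -0.095, 0.167, 0, 0, -1], [0, 0, 0, 0, 0, 0, -1], [0, 0, 0, 0, 0, 0, -1]]
  grip_force: 100

```text
clock: 24.4
position: [0.5226, -0.0001, 0.0857]
tool_rot: [-3.037, 0.0, 1.504]
force: [0.9, -0.2, -2.5]
grip_width: 0.0107
finger_force: 97.8
```

```bash
python3 to.py .5201 .0001 .0859 86.16 6
```

```text
t 24.4 pos [ 5.226e-01 -1.000e-04  8.570e-02] rpy [-174.02    0.     86.17] q [-0.34  0.65  0.33  1.91 -0.32  0.74  0.12] F [ 0.9 -0.2 -2.5] M [-0.03 -0.43 -0.01] w 10.7 ff 97.8
turn/6deg [0.003 0.001 0.001] shift/20mm after turn [ 0.001 -0.125  0.005]
```

Request:
move_arm:
  plan:
    - [[0, 0, -0.04, 0, 0, 0, -1], [0, -0.2, 0.02, 0, 0, 0, -1], [0, -0.2, 0.02, 0, 0, 0, -1], [0, -0.2, 0.02, 0, 0, 0, -1], [0, -0.2, 0.02, 0, 0, 0, -1], [0, -0.2, 0.02, 0, 0, 0, -1], [0, -0.2, 0.02, 0, 0, 0, -1], [0, -0.2, 0.02, 0, 0, 0, -1], [0, 0, 0, 0, 0, 0, -1], [0, 0, 0, 0, 0, 0, -1]]

```text
clock: 25.4
position: [0.4945, 0.0018, 0.0868]
tool_rot: [-3.037, -0.0, 1.504]
force: [-0.1, 0.4, -3.5]
grip_width: 0.011
finger_force: 97.6
```

```bash
python3 to.py .4947 .002 .0865 86.16 6
```

```text
t 25.4 pos [0.4945 0.0018 0.0868] rpy [-174.     -0.     86.17] q [-0.35  0.61  0.33  1.98 -0.32  0.7   0.12] F [-0.1  0.4 -3.5] M [ 0.02 -0.11  0.  ] w 11.0 ff 97.6
turn/6deg [-0.    -0.     0.002] shift/20mm after turn [0.009 0.013 0.015]
```

Request:
move_arm:
  plan:
    - [[0, -0.04, -0.4, 0, 0, 0, -1], [0, -0.08, -0.8, 0, 0, 0, -1], [0, -0.08, -0.8, 0, 0, 0, -1], [0, -0.07, -0.7, 0, 0, 0, -1], [0, -0.03, -0.4, -0.167, 0, 0, -1], [0, 0, 0, -0.167, 0, 0, -1], [0, 0, 0, -0.167, 0, 0, -1], [0, 0, 0, -0.167, 0, 0, -1], [0, 0, 0, -0.167, 0, 0, -1], [0, 0, 0, -0.165, 0, -0.16, -1]]

```text
clock: 26.4
position: [0.4947, 0.0017, 0.1487]
tool_rot: [3.141, 0.0, 1.521]
force: [-0.1, 0.1, -2.6]
grip_width: 0.0109
finger_force: 97.8
```

```bash
python3 to.py .405 -.3445 .08 87.1
```

```text
t 26.4 pos [0.4947 0.0017 0.1487] rpy [1.7996e+02 1.0000e-02 8.7150e+01] q [-0.41  0.46  0.38  2.03 -0.26  0.69  0.09] F [-0.1  0.1 -2.6] M [-0.04  0.13  0.05] w 10.9 ff 97.8
turn/6deg [0.006 0.001 0.009] shift/20mm after turn [-17.516  -3.602   3.437]
```

Request:
move_arm:
  plan:
    - [[-0.5, -0.18, 0, 0, 0, 0, -1], [-0.8, -0.18, 0, 0, 0, 0, -1], [-0.95, -0.18, 0, 0, 0, 0, -1], [-0.95, -0.18, 0, 0, 0, 0, -1], [-0.95, -0.18, 0, 0, 0, 0, -1], [-0.95, -0.18, 0, 0, 0, 0, -1], [-0.95, -0.18, 0, 0, 0, 0, -1], [-0.95, -0.18, 0, 0, 0, 0, -1], [-0.95, -0.18, 0, 0, 0, 0, -1], [-0.95, -0.18, 0, 0, 0, 0, -1]]

```text
clock: 27.4
position: [0.4492, -0.1756, 0.149]
tool_rot: [-3.141, 0.0, 1.52]
force: [0.7, -0.3, -3.1]
grip_width: 0.011
finger_force: 97.8
```

Request:
move_arm:
  plan:
    - [[-0.95, -0.18, 0, 0, 0, 0, -1], [-0.95, -0.18, 0, 0, 0, 0, -1], [-0.95, -0.18, 0, 0, 0, 0, -1], [-0.95, -0.18, 0, 0, 0, 0, -1], [-0.95, -0.18, 0.3, 0, 0, 0, -1], [-0.95, -0.18, 0.5, 0, 0, 0, -1], [-0.95, -0.18, 0.6, 0, 0, 0, -1], [-0.95, -0.18, 0.6, 0, 0, 0, -1], [-0.7, -0.18, 0.6, 0, 0, 0, -1], [-0.3, -0.18, 0.5, 0, 0, 0, -1]]

```text
clock: 28.4
position: [0.4042, -0.3459, 0.0863]
tool_rot: [-3.141, 0.0, 1.519]
force: [-0.1, 0.3, -3.3]
grip_width: 0.0108
finger_force: 97.8
```

```bash
python3 to.py .405 -.3445 .022 87.1; python3 - <<'E'
from workcell import grab_frame
import cv2,numpy as np
f=grab_frame("side");b=f["color"][:,:,::-1]
cv2.imwrite("pics/e1.png",b)
from h import *
# predicted lid corners vs white region bounds, side view
g=cv2.cvtColor(b,cv2.COLOR_BGR2HSV);m=((g[...,1]<45)&(g[...,2]>120)).astype(np.uint8)
m[:,:300]=0;m[:200]=0
n,l,s,c=cv2.connectedComponentsWithStats(m);print([(s[i].tolist(),c[i].round(0).tolist()) for i in range(1,n) if s[i,4]>80])
E
```

```text
t 28.4 pos [ 0.4042 -0.3459  0.0863] rpy [-1.7996e+02  2.0000e-02  8.7030e+01] q [ 0.36  0.61  0.32  1.97 -0.32  0.61  0.84] F [-0.1  0.3 -3.3] M [ 0.04  0.05 -0.02] w 10.8 ff 97.8
turn/6deg [-0.007  0.003 -0.012] shift/20mm after turn [0.07  0.038 3.214]
[([388, 200, 37, 15, 299], [411.0, 205.0]), ([460, 200, 180, 108, 11020], [577.0, 241.0]), ([467, 219, 42, 19, 433], [487.0, 228.0]), ([323, 228, 19, 10, 124], [331.0, 232.0]), ([350, 254, 35, 11, 196], [370.0, 258.0]), ([470, 267, 30, 39, 919], [485.0, 286.0]), ([395, 298, 88, 50, 2021], [440.0, 322.0]), ([594, 381, 46, 69, 2217], [620.0, 414.0])]
```

```bash
python3 - <<'E'
from h import *
b=cv2.imread("pics/e1.png");g=cv2.cvtColor(b,cv2.COLOR_BGR2HSV);m=((g[...,1]<45)&(g[...,2]>120)).astype(np.uint8)
q=np.zeros_like(m);q[290:355,385:490]=m[290:355,385:490]
P=np.argwhere(q)[:,::-1]
for n,i in(("L",P[:,0].argmin()),("R",P[:,0].argmax()),("T",P[:,1].argmin()),("B",P[:,1].argmax())):print(n,P[i])
p=(.4042+.03*np.cos(.052),-.3459-.03*np.sin(.052),-.052)
for tilt in(-3,0,3):
    t=np.radians(tilt);L=[]
    for x,y in((-79,64),(79,64),(79,-64),(-79,-64)):
        X=x+30;L.append([(X*np.cos(t))/1e3-.03,y/1e3,.0777-X*np.sin(t)/1e3])
    print(tilt,proj("side",world(p,np.array(L))).round(1).tolist())
E
```

```text
L [395 317]
R [489 290]
T [471 290]
B [438 347]
-3 [[394.2, 318.3], [438.4, 290.0], [483.0, 315.2], [438.9, 347.5]]
0 [[394.3, 317.5], [438.2, 291.9], [482.6, 317.2], [439.1, 346.6]]
3 [[394.4, 316.6], [437.8, 293.8], [482.1, 319.2], [439.3, 345.7]]
```

Request:
move_arm:
  plan:
    - [[0.07, 0.04, 0.4, 0, 0, 0, -1], [0, 0, 0.5, 0, 0, 0, -1], [0, 0, 0.5, 0, 0, 0, -1], [0, 0, 0.5, 0, 0, 0, -1], [0, 0, 0.4, 0, 0, 0, -1], [0, 0, 0.3, 0, 0, 0, -1], [0, 0, 0.2, 0, 0, 0, -1], [0, 0, 0.15, 0, 0, 0, -1], [0, 0, 0.1, 0, 0, 0, -1], [0, 0, 0.05, 0, 0, 0, -1]]

```text
clock: 29.45
position: [0.4063, -0.3429, 0.025]
tool_rot: [-3.141, -0.0, 1.521]
force: [0.0, 0.2, -3.0]
grip_width: 0.0107
finger_force: 97.7
```

```bash
python3 to.py .405 -.3445 .0186 87.1
```

```text
t 29.45 pos [ 0.4063 -0.3429  0.025 ] rpy [-179.99   -0.     87.12] q [ 0.41  0.72  0.26  1.99 -0.37  0.48  0.88] F [ 0.   0.2 -3. ] M [-0.03  0.11  0.05] w 10.7 ff 97.7
turn/6deg [-0.001 -0.     0.004] shift/20mm after turn [-0.084 -0.061  0.319]
```

Request:
move_arm:
  plan:
    - [[0, 0, 0.06, 0, 0, 0, -1], [0, 0, 0.05, 0, 0, 0, -1], [0, 0, 0.05, 0, 0, 0, -1], [0, 0, 0.05, 0, 0, 0, -1], [0, 0, 0.03, 0, 0, 0, -1], [0, 0, 0.03, 0, 0, 0, -1], [0, 0, 0.02, 0, 0, 0, -1], [0, 0, 0.02, 0, 0, 0, -1], [0, 0, 0, 0, 0, 0, -1], [0, 0, 0, 0, 0, 0, -1]]

```text
clock: 30.45
position: [0.4063, -0.3429, 0.0188]
tool_rot: [-3.141, -0.0, 1.521]
force: [-2.0, 0.3, -1.2]
grip_width: 0.0108
finger_force: 98.5
```

```bash
python3 to.py .405 -.3445 .0186 87.1
```

```text
t 30.45 pos [ 0.4063 -0.3429  0.0188] rpy [-179.99   -0.     87.12] q [ 0.41  0.73  0.25  1.99 -0.37  0.47  0.88] F [-2.   0.3 -1.2] M [-0.06  0.21 -0.01] w 10.8 ff 98.5
turn/6deg [-0.002 -0.     0.004] shift/20mm after turn [-0.085 -0.059  0.012]
```

Request:
move_arm:
  plan:
    - [[0, 0, 0.02, 0, 0, 0, -1], [0, 0, 0.02, 0, 0, 0, -1], [0, 0, 0, 0, 0, 0, -1], [0, 0, 0, 0, 0, 0, -1], [0, 0, 0, 0, 0, 0, -1], [0, 0, 0, 0, 0, 0, -1], [0, 0, 0, 0, 0, 0, -1], [0, 0, 0, 0, 0, 0, -1], [0, 0, 0, 0, 0, 0, -1], [0, 0, 0, 0, 0, 0, -1]]
  grip_force: 20

```text
clock: 31.45
position: [0.4063, -0.3429, 0.0187]
tool_rot: [3.141, -0.0, 1.52]
force: [-5.5, 2.9, 18.4]
grip_width: 0.0109
finger_force: 100.6
```

Request:
move_arm:
  plan:
    - [[0, 0, 0, 0, 0, 0, 1], [0, 0, 0, 0, 0, 0, 1], [0, 0, 0, 0, 0, 0, 1], [0, 0, 0, 0, 0, 0, 1], [0, 0, 0, 0, 0, 0, 1], [0, 0, 0, 0, 0, 0, 1], [0, 0, -0.3, 0, 0, 0, 1], [0, 0, -0.7, 0, 0, 0, 1], [0, 0, -1, 0, 0, 0, 1], [0, 0, -1, 0, 0, 0, 1]]

```text
clock: 32.45
position: [0.4062, -0.3429, 0.0796]
tool_rot: [-3.142, 0.0, 1.52]
force: [0.5, 0.6, 1.4]
grip_width: 0.0854
finger_force: 0.0
```

Request:
move_arm:
  plan:
    - [[0, 0, -1, 0, 0, 0, 1], [0, 0, -1, 0, 0, 0, 1], [0, 0, -1, 0, 0, 0, 1], [0, 0, -0.5, 0, 0, 0, 1], [0, 0, 0, 0, 0, 0, 1], [0, 0, 0, 0, 0, 0, 1], [0, 0, 0, 0, 0, 0, 1], [0, 0, 0, 0, 0, 0, 1], [0, 0, 0, 0, 0, 0, 1], [0, 0, 0, 0, 0, 0, 1]]

```text
clock: 33.45
position: [0.4062, -0.3428, 0.1477]
tool_rot: [-3.141, -0.0, 1.521]
force: [-0.3, 0.8, -0.6]
grip_width: 0.0853
finger_force: 0.0
```

```bash
python3 to.py; python3 - <<'E'
from workcell import grab_frame
from h import *
b=grab_frame("side")["color"][:,:,::-1];cv2.imwrite("pics/e2.png",b)
g=cv2.cvtColor(b,cv2.COLOR_BGR2HSV);m=((g[...,1]<45)&(g[...,2]>120)).astype(np.uint8)
n,l,s,c=cv2.connectedComponentsWithStats(m)
for i in range(1,n):
    if s[i,4]>600 and 380<c[i][0]<500 and 300<c[i][1]<370:
        P=np.argwhere(l==i)[:,::-1];print(s[i]);print([P[j].tolist() for j in(P[:,0].argmin(),P[:,1].argmin(),P[:,0].argmax(),P[:,1].argmax())])
p=(.4063+.03*np.cos(.05),-.3429-.03*np.sin(.05),-.05)
print(proj("side",world(p,np.array([[-79,64,10],[79,64,10],[79,-64,10],[-79,-64,10]])/1e3)).round(1).tolist())
a=cv2.imread("pics/side0.png").astype(int)
# key/stand, jar, rack unchanged?
for nm,(v0,v1,u0,u1) in dict(key=(200,250,238,275),jar=(265,310,468,502),rack=(188,225,280,335)).items():print(nm,np.abs(a-b)[v0:v1,u0:u1].mean().round(1))
E
```

```text
t 33.45 pos [ 0.4062 -0.3428  0.1477] rpy [-1.7996e+02 -2.0000e-02  8.7120e+01] q [ 0.31  0.52  0.38  1.94 -0.27  0.74  0.8 ] F [-0.3  0.8 -0.6] M [-0.04  0.03  0.  ] w 85.3 ff 0.0
[ 392  314   85   56 2353]
[[392, 340], [432, 314], [476, 339], [433, 369]]
[[391.3, 339.5], [434.1, 313.1], [477.0, 339.0], [434.6, 369.2]]
key 4.1
jar 2.6
rack 2.0
```

The lid's corners match a flat lid centred on the pad to within about 2 px. The key, jar and rack look unchanged, and the gripper is clear, so I'm handing in.

```bash
python3 -c "
from workcell import job_done
print(job_done())"
```

```text
the job is handed in; nothing more can be done
None
```

I handed the job in at about 33 s. Both screw tabs are turned back by about 85–90°, the key is back upright in its stand, and the lid lies flat on the pad, but `job_done()` gave no verdict, so I can't say it passed.

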